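Roll a check valve up the gutter to the stop and start the test

TASK

With closed fingertips, gently push the grey check valve up the sloped gutter, staying behind it all the way so that it neither shoots off nor runs back down, until it tips over the crest and rests against the yellow stop by itself. Only then press the green button on top of the steel test rig all the way down to start the test, let it come back up, and move clear. Do not pinch or lift the valve, and leave the other parts on the table where they are.

Things in the scene. Friction and masses are not known exactly. Their poses are not given: they have to be found in the camera images.
- gutter: Fixed gutter: aluminium channel on a dark steel base plate 290 x 100 mm. Origin: centre of the plate's underside. x is level and points uphill to the yellow stop, y across, z up. In mm: the channel floor climbs at 7 degrees from x = -130 (z = 45) to a crest at x = 70 (z = 69.6), then drops at 10 degrees to the stop. Channel 72 wide inside, 78 outside; side walls 10 above its floor.
- ramp: The climbing part of the gutter, fixed to it. Origin: on the channel floor at the lower end, mid-width; x up along the slope, y across, z square to the floor. A cross ridge 8 mm thick and 10 mm high closes the lower end. At the start the valve leans on that ridge, its centre 28 mm along x and 25 mm along z. The crest is 201.5 mm along x. Released below the crest, the valve rolls back down.
- stop_face (a point): Middle of the gutter's yellow stop plate (10 mm thick, 78 mm wide), on the face the valve leans against, 105 mm above the table at the plate's top edge; gutter x = 130 mm. Past the crest the valve rolls to the stop by itself and stays; its centre is then 25 mm short of this face, 88.8 mm above the table.
- valve: Grey PVC check valve with two black bands, a round barrel 50 mm in diameter and 44 mm long with 42 mm end sockets, 64 mm long in all, about 0.12 kg, loose; it lies across the gutter and rolls along it. Origin: its centre. Its y axis is the axis of the barrel; x and z turn as it rolls.
- rig: Fixed test rig: steel housing 160 x 130 mm, 100 mm high, with a gauge on one side and a green button on top in the middle. Origin: centre of its underside; z up.
- start_button_top (a point): Centre of the top face of the round green button (32 mm in diameter, in a black housing on top of the rig). It is pressed straight down.
- start_button (a joint): Travel of the button in m: 0 up, 0.006 all the way down; a spring of about 5 N at full travel brings it back up.
- solenoid: Green valve solenoid standing on the table, 62 x 36 mm, 62 mm high. Origin: centre of its underside. Leave alone.
- relief_valve: Brass pressure relief valve standing on the table, 32 mm in diameter, 66 mm high. Origin: centre of its underside. Leave alone.
- wing_nut: Red nylon wing nut on the table, about 48 mm across the wings, 24 mm high. Origin: centre of its underside. Leave alone.
Mind the look-alikes: they are no part of the job. Several things look just like the rig: the one meant starts farthest to the robot's right. Of the things that look like the valve, the smaller one is meant.

How it is judged:
On the way, in this order (a step that is already met when the one before it is completed fails the run):
1. the check valve rests in the dip against the stop (x of valve in the frame of gutter between 0.099 and 0.11 m and z of valve in the frame of gutter between 0.083 and 0.095 m and y of valve in the frame of gutter between -0.012 and 0.012 m and linear speed of valve below 0.03 m/s), for 0.3 s.
2. the button is pressed all the way down while the valve stays at the stop (value of joint start_button above 0.0045 m and x of valve in the frame of gutter between 0.099 and 0.11 m and z of valve in the frame of gutter between 0.083 and 0.095 m and y of valve in the frame of gutter between -0.012 and 0.012 m), for 0.05 s.
At the end, for the whole second after the job is handed in: The valve lies still in the dip, its centre at most 6 mm short of or 5 mm past its place against the stop, within 12 mm of the gutter's middle and 6 mm of its seated height; the button has been pressed 4.5 mm and is up again (within 2 mm); the other parts are within 15 mm of where they stood (all of step 1 and value of joint start_button below 0.002 m and distance of each of solenoid, relief_valve, wing_nut from where it was at the start of the episode below 0.015 m); the robot touches nothing.
It fails at once if the valve is lifted (more than 12 mm off the gutter floor) (z of valve in the frame of ramp above 0.037 m).
It fails at once if the valve is flicked or runs away (faster than 0.45 m/s) (linear speed of valve above 0.45 m/s).
It fails at once if the valve is squeezed or rammed (over 35 N) (contact force between the fingers and valve above 35 N).
It fails at once if the button is pressed before the valve is at the stop (value of joint start_button above 0.003 m and not (x of valve in the frame of gutter between 0.099 and 0.11 m and z of valve in the frame of gutter between 0.083 and 0.095 m and y of valve in the frame of gutter between -0.012 and 0.012 m)).
It fails at once if another part is disturbed (moved over 15 mm) (distance of any of solenoid, relief_valve, wing_nut from where it was at the start of the episode above 0.015 m).
It also fails if it takes over 48 s, if anything falls off the work surface, if the arm or the gripper's body presses on something with over 40 N, if the wrist force passes 120 N, or if a joint passes its speed limit or range.

ROBOT

A 6-joint arm with a two-finger parallel gripper is mounted at the origin on the work surface. World frame = base frame: x ahead of the robot, y to its left, z up, the work surface at z = 0. Lengths are in m, angles in rad, forces in N, time in s.
With the tool pointing down it reaches from about 0.225 to 0.875 m from the base axis. Payload 3.4 kg.
Tool frame: the origin (TCP) lies at the centre of the arm's flange, where the gripper is bolted on; the fingertips stand manip.tcp_to_tips ahead of it and the grasp point (between the pads) lies 155 mm ahead of it (manip.tcp_to_tips is the distance from the TCP to the fingertips, in m); z points along the fingers, y is the line along which they close (so a half turn about z gives the same grasp; the last joint's range is limited). The gripper opens to 85 mm and grips with 20 to 120 N. Pads are 22 mm wide; open, the fingers measure 114 mm over their backs; the gripper's body (76 mm by 85 mm) begins 54 mm behind the grasp point. The pads swing forward as they close: fully open they stand 13 mm farther back than shut.
Start: joints at [-1.413, 0.276, 1.505, -0, 1.361, -0.121], TCP at [0.158, -0.553, 0.405] pointing down, gripper open.
Joint ranges: [-2.89, 2.89], [-0.75, 2.08], [0.22, 2.7], [-1.18, 4.32], [0.11, 2.71], [-2.7, 2.7]. Speed limits (rad/s): [2.57, 2.57, 3.14, 3.14, 3.14, 3.14].

INTERFACE

Orientations are given as a unit quaternion [w, x, y, z].
In Python, from rig import sensors, imaging, manip gives the robot as it stands. The module is installed in compiled form; this text tells all that it offers.
- The arm moves only by the tool jog_arm, never from a script. Its argument "plan" is a list of rows, each an object of numbers: "dx", "dy", "dz": the shift along the tool's x, y, z in mm; "ax", "ay", "az": the turn, a rotation vector about the tool's x, y, z in units of 6 degrees (1.0 is 6 degrees); "grip": the closure, from 0 (fully open) to 1 (shut). A call has 1 to 20 rows; each row shifts and turns the commanded pose from where the row before left it, along the tool's axes as they then stand; what a row does not reach is not made up. A row lasts 1/12 s, in which the tool goes at most 41.7 mm and 7.16 degrees, less where a joint would pass 70% of its speed; a pose out of reach is approached as far as the arm can. A call is refused whole if a number of a shift passes 41.7 or a number of a turn 1, either way. A call with a gripper value outside its range is refused whole. The fingers move at their own pace and stop on an object; "grip_force" is the grip in N (left out, the last holds). Time passes only in rows, so rows that do not move let the fingers close. It gives the time, the measured TCP pose, the force, the opening and the grip force at its end, in the units of the state.
- sensors.get_state(): the state, without advancing time (a new reading comes with each control period).
- imaging.get_image(name): name is "scene" or "side" or "wrist"; returns a dict with "image" (420x560x3 uint8, red, green, blue), "K" (3x3 intrinsics, pixels), "k1" (the pictures are not rectified: a ray, as slopes to the right and down, at radius r is drawn at 1 + k1 r^2 times it, then the intrinsics apply), "extrinsics" (4x4, takes a point from world to camera coordinates). Camera axes: x right, y up, looking along -z (the intrinsics and any distortion apply to the point x, -y, -z); pixel columns grow to the right and rows downward; lengths in m; the calibration is good to about 2 mm. A picture is of the moment at which its call begins. There is no depth.
- manip.sign_off(): hands the job in; it is judged then, once.
The state is a dict: "clock": time; "qpos": joint angles; "qd": joint speeds; "effort": joint torques, N m; "position": TCP position; "ee_rot": TCP orientation; "contact_force": force on the tool from outside, world axes, zero at the start; "moment": the same for the moment, N m; "width": finger opening in m; "gripper_force": force on a finger pad.
Only numpy, scipy, OpenCV 4.12 (cv2) and the standard library are available. Lean on these libraries where they do the work, as an engineer would, in place of code of your own. Each camera call takes 0.05 s, during which the arm holds its last target. There are 200 camera calls.

## Working session

There is one attempt and no reset: what is moved stays moved. The work goes in short steps, Python scripts to look and compute and a tool call to move; the robot and the scene stay as the last step left them, time stands still between calls to the robot, and variables do not carry over. Pictures are saved under pics/ and viewed, at most 10 in all, crops included, and the job is handed in when it is done.

Besides the shell and the picture viewer there is one more tool, called after "Request:" as name(argument=value, ...), one argument or row to a line, values as JSON. jog_arm: Moves the arm, as the interface text tells. Its arguments: {"type":"object","properties":{"plan":{"type":"array"},"grip_force":{"type":"number"}},"required":["plan"]}

```bash
mkdir -p pics
cat > h.py <<'E'
import numpy as np, cv2
from rig import sensors, imaging, manip
def grab(n,tag):
    d=imaging.get_image(n); cv2.imwrite(f'pics/{tag}.png',d['image'][:,:,::-1]); np.save(f'pics/{tag}.npy',d,allow_pickle=True); return d
def load(tag): return np.load(f'pics/{tag}.npy',allow_pickle=True).item()
def ray(d,u,v):
    K=np.array(d['K']);p=np.array([(u-K[0,2])/K[0,0],(v-K[1,2])/K[1,1]]);q=p.copy()
    for _ in range(20): q=p/(1+d['k1']*(q@q))
    E=np.array(d['extrinsics']);R=E[:3,:3];o=-R.T@E[:3,3]
    return o,R.T@np.array([q[0],-q[1],-1])
def onz(d,u,v,z):
    o,r=ray(d,u,v);return o+r*(z-o[2])/r[2]
def proj(d,P):
    E=np.array(d['extrinsics']);c=E[:3,:3]@np.array(P)+E[:3,3];q=np.array([c[0],-c[1]])/-c[2]
    q=q*(1+d['k1']*(q@q));K=np.array(d['K']);return np.array([K[0,0]*q[0]+K[0,2],K[1,1]*q[1]+K[1,2]])
E
python3 - <<'E'
from h import *
a=[grab(n,n+'0') for n in('scene','side')]
cv2.imwrite('pics/both.png',cv2.resize(np.vstack([x['image'] for x in a])[:,:,::-1],None,fx=.7,fy=.7))
for x in a: print(x['K'],x['k1'],ray(x,280,210))
print(sensors.get_state(),manip.tcp_to_tips)
E
```

```text
[[546.86630537   0.         286.17996944]
 [  0.         546.86630537 209.10255165]
 [  0.           0.           1.        ]] -0.12015591774291438 (array([ 1.31414891, -0.40402652,  1.2285005 ]), array([-0.51403069,  0.34677787, -0.78463238]))
[[413.41555657   0.         272.56939553]
 [  0.         413.41555657 200.90609657]
 [  0.           0.           1.        ]] -0.05062441184619274 (array([ 0.26931965, -0.63089745,  0.81468648]), array([ 0.29709941,  0.67230891, -0.67863072]))
{'clock': 0.1, 'qpos': array([-1.41298466e+00,  2.76554721e-01,  1.50601474e+00,  9.60050530e-06,
        1.36069378e+00, -1.21016655e-01]), 'qd': array([-0.00057289, -0.00158286, -0.00416672, -0.00096526,  0.00083681,
       -0.00029962]), 'effort': array([ 9.47734807e-04, -4.17699838e+01, -2.46405333e+01, -1.54187142e-04,
        5.78054940e-03,  9.55122232e-06]), 'position': array([ 0.15821541, -0.552615  ,  0.4039096 ]), 'ee_rot': array([-8.35236760e-04,  9.90297370e-01,  1.38961941e-01, -1.06733588e-05]), 'contact_force': array([ 0.18474776, -0.59522895, -0.78076869]), 'moment': array([-0.03333498,  0.01586179,  0.04323985]), 'gripper_force': 0.0, 'width': 0.08537704127636828} 0.1734
```

View pics/scene0.png

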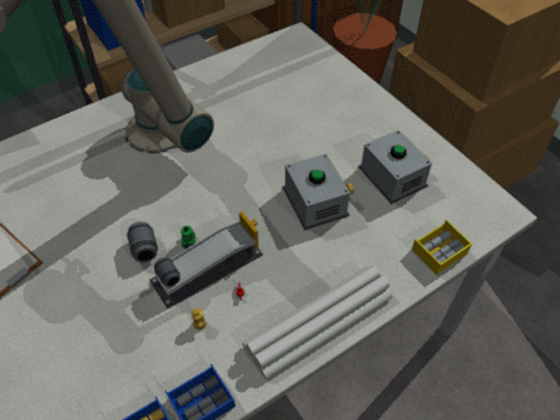

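View pics/side0.png

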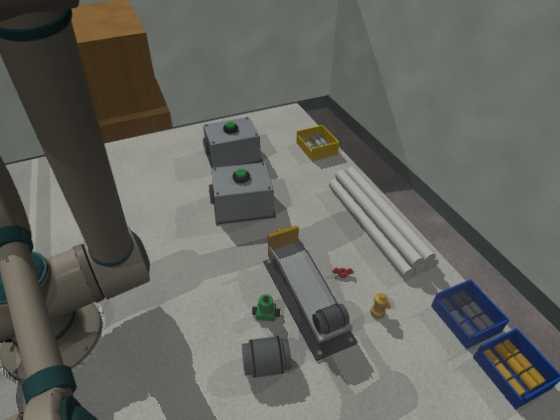

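The scene view has rig candidates at button pixels (317,176) and (399,151), and valve candidates at (142,241), large and on the table, and (168,272), smaller and in the gutter. The stop is at about (250,230). Next I compute positions and confirm with one enlarged crop.

Run:
```python
from h import *
s=load('scene0');t=load('side0')
def tri(a,b):
    o1,r1=ray(s,*a);o2,r2=ray(t,*b);x=np.linalg.lstsq(np.c_[r1,-r2],o2-o1,rcond=None)[0]
    p,q=o1+r1*x[0],o2+r2*x[1];return (p+q)/2,np.linalg.norm(p-q)
def green(d,box):
    x0,y0,x1,y1=box;h=cv2.cvtColor(d['image'][y0:y1,x0:x1],cv2.COLOR_RGB2HSV)
    m=cv2.inRange(h,(50,120,50),(85,255,255));M=cv2.moments(m,True);return M['m10']/M['m00']+x0,M['m01']/M['m00']+y0
np.set_printoptions(precision=4,suppress=True)
for n,a,b in(('near',(300,160,335,190),(225,160,255,190)),('far',(385,138,415,165),(215,115,245,140))):
    A=green(s,a);B=green(t,b);print(n,A,B,tri(A,B))
print('valve',tri((168,272),(331,319)),'big',tri((142,241),(266,357)))
for n,d in(('s',s),('t',t)):
    h=cv2.cvtColor(d['image'],cv2.COLOR_RGB2HSV)
    m=cv2.inRange(h,(15,140,90),(30,255,255)); x0,x1,y0,y1=(230,270,205,255) if n=='s' else (260,305,220,255)
    k=np.zeros_like(m);k[y0:y1,x0:x1]=m[y0:y1,x0:x1]
    c=max(cv2.findContours(k,0,1)[0],key=cv2.contourArea);print(n,cv2.approxPolyDP(c,2,True).reshape(-1,2).tolist())
a=cv2.resize(s['image'][200:310,125:275],(600,440),interpolation=2);
b=cv2.resize(t['image'][220:360,255:365],(471,600),interpolation=2)
cv2.imwrite('pics/c1.png',a[:,:,::-1]);cv2.imwrite('pics/c2.png',b[:,:,::-1])
```

```text
near (317.1264367816092, 173.95402298850576) (240.359375, 172.71875) (array([0.5352, 0.2446, 0.1138]), np.float64(0.0019432911671724501))
far (398.76056338028167, 148.69014084507043) (229.96, 125.06) (array([0.5875, 0.4986, 0.1136]), np.float64(0.0005430543401922998))
valve (array([ 0.5619, -0.2346,  0.0669]), np.float64(0.003876022762055597)) big (array([ 0.4127, -0.2435,  0.0319]), np.float64(0.003483250936355785))
s [[240, 212], [255, 232], [255, 221], [249, 221]]
t [[297, 226], [278, 229], [268, 235], [269, 237]]
```

View pics/c1.png

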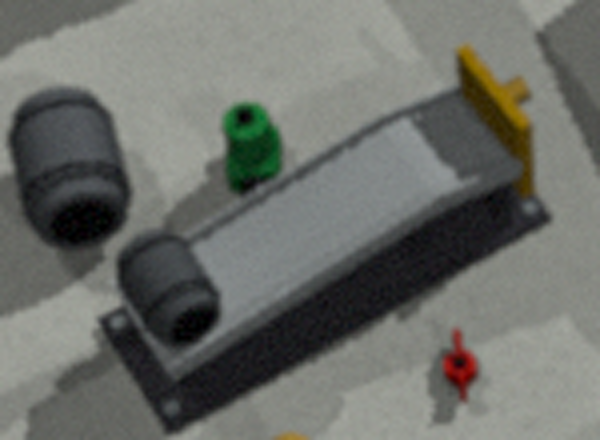

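View pics/c2.png

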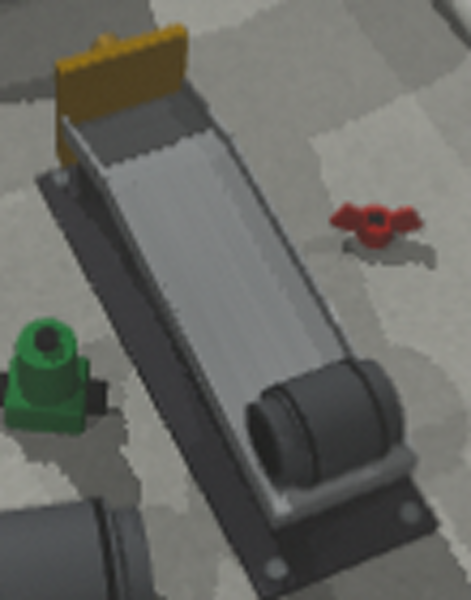

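Confirmed: the smaller valve lies in the gutter at scene (168,272), and the nearer rig at (317,176) has the lower y, so it is the robot's rightmost one. Gutter pose next.

Run:
```python
from h import *
np.set_printoptions(precision=4,suppress=True)
s=load('scene0');t=load('side0')
S=lambda x,y:(125+x/4-.4,200+y/4-.4); T=lambda x,y:(255+x/4.286-.4,220+y/4.286-.4)
print('scene plate',[onz(s,*S(*p),.008) for p in((545,215),(175,432),(100,318))])
print('side plate',[onz(t,*T(*p),.008) for p in((437,525),(262,598),(37,178))])
print('stop top side',[onz(t,*T(*p),.105) for p in((58,68),(187,35))])
print('stop top scene',[onz(s,*S(*p),.105) for p in((460,52),(525,125))])
A=np.array([onz(s,*S(*p),.008)[:2] for p in((545,215),(175,432),(100,318))])
B=np.array([onz(t,*T(*p),.008)[:2] for p in((437,525),(262,598),(37,178))])
# corners local: scene: (+145,-50),(-145,-50),(-145,50); side: (-145,-50),(-145,50),(145,50)
L=np.array([(145,-50),(-145,-50),(-145,50),(-145,-50),(-145,50),(145,50)])/1e3
W=np.r_[A,B];a=L-L.mean(0);w=W-W.mean(0)
th=np.arctan2((a[:,0]*w[:,1]-a[:,1]*w[:,0]).sum(),(a*w).sum());c,q=np.cos(th),np.sin(th);R=np.array([[c,-q],[q,c]])
o=W.mean(0)-R@L.mean(0);print('gutter',o,np.degrees(th),'res mm',1e3*(W-o-L@R.T))
for n,x,z in(('valve0',-130+28*.9925-25*.1219,.045+.0034+.0248),('crest',70,.0696),('stop',130,.105)):
    p=np.r_[o+R@[x/1e3,0],z];print(n,p,proj(s,p),proj(t,p))
```

```text
scene plate [array([0.6087, 0.0102, 0.008 ]), array([ 0.6172, -0.2713,  0.008 ]), array([ 0.5154, -0.2742,  0.008 ])]
side plate [array([ 0.6085, -0.2771,  0.008 ]), array([ 0.5106, -0.2777,  0.008 ]), array([0.5077, 0.0094, 0.008 ])]
stop top side [array([0.5188, 0.0014, 0.105 ]), array([ 0.5956, -0.0029,  0.105 ])]
stop top scene [array([0.5265, 0.0002, 0.105 ]), array([0.5999, 0.0039, 0.105 ])]
gutter [ 0.5606 -0.1318] 90.93028696512525 res mm [[ 0.5159 -3.8038]
 [ 4.2564  4.644 ]
 [ 2.4719  3.3586]
 [-4.3744 -1.1565]
 [-2.3522 -0.0972]
 [-0.5175 -2.9452]]
valve0 [ 0.5623 -0.237   0.0732] [166.3147 271.8791] [331.3842 317.4659]
crest [ 0.5594 -0.0618  0.0696] [226.5449 239.8407] [294.4003 259.0339]
stop [ 0.5585 -0.0018  0.105 ] [245.3744 221.0469] [283.9796 231.7246]
```

Request:
jog_arm(
  plan=[
    {"az":0.888,"grip":1},
    {"az":0.888,"grip":1},
    {"az":0.888,"grip":1},
    {"dx":33,"dy":-21,"grip":1},
    {"dx":33,"dy":-21,"grip":1},
    {"dx":33,"dy":-21,"grip":1},
    {"dx":33,"dy":-21,"grip":1},
    {"dx":33,"dy":-21,"grip":1},
    {"dx":33,"dy":-21,"grip":1},
    {"dx":33,"dy":-21,"grip":1},
    {"dx":33,"dy":-21,"grip":1},
    {"dx":33,"dy":-21,"grip":1},
    {"dx":33,"dy":-21,"grip":1},
    {"dx":33,"dy":-21,"grip":1},
    {"dx":33,"dy":-21,"grip":1},
    {"grip":1},
    {"grip":1},
  ],
)

```text
$.plan[0]: bad value
```

Request:
jog_arm(
  plan=[
    {"dx":0,"dy":0,"dz":0,"ax":0,"ay":0,"az":0.888,"grip":1.0},
  ],
)

```text
clock: 0.18
position: [0.1582, -0.5527, 0.4041]
ee_rot: [-0.001, 0.996, 0.092, -0.0]
contact_force: [-0.0, -0.9, -0.3]
width: 0.0752
gripper_force: 0.0
```

All seven fields are required in every row.

Request:
jog_arm(
  plan=[
    {"dx":0,"dy":0,"dz":0,"ax":0,"ay":0,"az":0.888,"grip":1},
    {"dx":0,"dy":0,"dz":0,"ax":0,"ay":0,"az":0.888,"grip":1},
    {"dx":33,"dy":-21,"dz":0,"ax":0,"ay":0,"az":0,"grip":1},
    {"dx":33,"dy":-21,"dz":0,"ax":0,"ay":0,"az":0,"grip":1},
    {"dx":33,"dy":-21,"dz":0,"ax":0,"ay":0,"az":0,"grip":1},
    {"dx":33,"dy":-21,"dz":0,"ax":0,"ay":0,"az":0,"grip":1},
    {"dx":33,"dy":-21,"dz":0,"ax":0,"ay":0,"az":0,"grip":1},
    {"dx":33,"dy":-21,"dz":0,"ax":0,"ay":0,"az":0,"grip":1},
    {"dx":33,"dy":-21,"dz":0,"ax":0,"ay":0,"az":0,"grip":1},
    {"dx":33,"dy":-21,"dz":0,"ax":0,"ay":0,"az":0,"grip":1},
    {"dx":33,"dy":-21,"dz":0,"ax":0,"ay":0,"az":0,"grip":1},
    {"dx":33,"dy":-21,"dz":0,"ax":0,"ay":0,"az":0,"grip":1},
    {"dx":33,"dy":-21,"dz":0,"ax":0,"ay":0,"az":0,"grip":1},
    {"dx":33,"dy":-21,"dz":0,"ax":0,"ay":0,"az":0,"grip":1},
    {"dx":0,"dy":0,"dz":0,"ax":0,"ay":0,"az":0,"grip":1},
  ],
)

```text
clock: 1.43
position: [0.5593, -0.2968, 0.4037]
ee_rot: [-0.002, 1.0, 0.003, 0.002]
contact_force: [-0.1, -0.4, 0.5]
width: 0.0001
gripper_force: 0.0
```

Request:
jog_arm(
  plan=[
    {"dx":0,"dy":4,"dz":30,"ax":0,"ay":0,"az":0,"grip":1},
    {"dx":0,"dy":0,"dz":30,"ax":0,"ay":0,"az":0,"grip":1},
    {"dx":0,"dy":0,"dz":30,"ax":0,"ay":0,"az":0,"grip":1},
    {"dx":0,"dy":0,"dz":30,"ax":0,"ay":0,"az":0,"grip":1},
    {"dx":0,"dy":0,"dz":25,"ax":0,"ay":0,"az":0,"grip":1},
    {"dx":0,"dy":0,"dz":15,"ax":0,"ay":0,"az":0,"grip":1},
    {"dx":0,"dy":0,"dz":0,"ax":0,"ay":0,"az":0,"grip":1},
    {"dx":0,"dy":0,"dz":0,"ax":0,"ay":0,"az":0,"grip":1},
  ],
)

```text
clock: 2.1
position: [0.5538, -0.305, 0.2437]
ee_rot: [-0.001, 1.0, -0.0, -0.001]
contact_force: [0.4, -1.0, 0.0]
width: -0.0
gripper_force: 0.0
```

Run:
```python
from h import *
a=grab('scene','s1')['image'][190:330,110:280];b=grab('side','t1')['image'][210:370,215:375]
v=np.hstack([cv2.resize(a,(425,350)),cv2.resize(b,(350,350))]);cv2.imwrite('pics/v1.png',v[:,:,::-1])
st=sensors.get_state();print(st['position'],st['contact_force'])
```

```text
[ 0.55466194 -0.30545132  0.24593801] [-0.17440643 -0.19560087 -0.21227067]
```

View pics/v1.png

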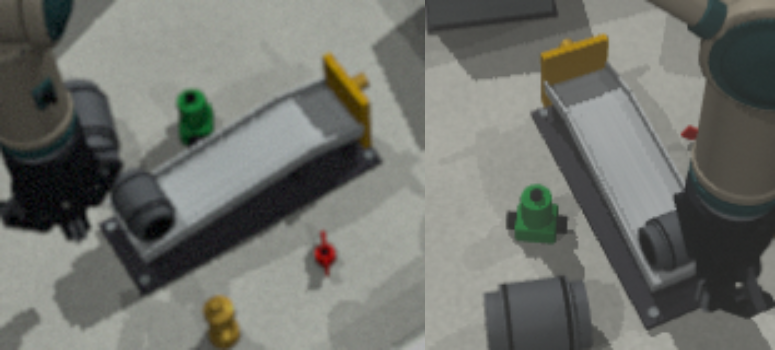

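The left panel shows the closed tips just behind the valve, near panel (75,235), with the valve untouched at (145,205). Nothing else is in the way.

Request:
jog_arm(
  plan=[
    {"dx":4,"dy":0,"dz":4,"ax":0,"ay":0,"az":0,"grip":1},
    {"dx":3,"dy":-5,"dz":0,"ax":0,"ay":0,"az":0,"grip":1},
    {"dx":0,"dy":-5,"dz":0,"ax":0,"ay":0,"az":0,"grip":1},
    {"dx":0,"dy":-3,"dz":0,"ax":0,"ay":0,"az":0,"grip":1},
    {"dx":0,"dy":-3,"dz":0,"ax":0,"ay":0,"az":0,"grip":1},
    {"dx":0,"dy":-3,"dz":0,"ax":0,"ay":0,"az":0,"grip":1},
    {"dx":0,"dy":-3,"dz":0,"ax":0,"ay":0,"az":0,"grip":1},
    {"dx":0,"dy":-3,"dz":0,"ax":0,"ay":0,"az":0,"grip":1},
    {"dx":0,"dy":-3,"dz":0,"ax":0,"ay":0,"az":0,"grip":1},
    {"dx":0,"dy":-3,"dz":-0.4,"ax":0,"ay":0,"az":0,"grip":1},
    {"dx":0,"dy":-3,"dz":-0.4,"ax":0,"ay":0,"az":0,"grip":1},
    {"dx":0,"dy":-3,"dz":-0.4,"ax":0,"ay":0,"az":0,"grip":1},
    {"dx":0,"dy":-4,"dz":-0.5,"ax":0,"ay":0,"az":0,"grip":1},
    {"dx":0,"dy":-4,"dz":-0.5,"ax":0,"ay":0,"az":0,"grip":1},
    {"dx":0,"dy":-4,"dz":-0.5,"ax":0,"ay":0,"az":0,"grip":1},
    {"dx":0,"dy":-4,"dz":-0.5,"ax":0,"ay":0,"az":0,"grip":1},
  ],
)

```text
clock: 3.53
position: [0.5619, -0.2526, 0.2451]
ee_rot: [0.002, 1.0, -0.0, 0.001]
contact_force: [0.0, -5.7, 6.0]
width: -0.0003
gripper_force: 3.2
```

Run:
```python
from h import *
a=grab('scene','s2')['image'][190:330,110:280];b=grab('side','t2')['image'][210:370,215:375]
v=np.hstack([cv2.resize(a,(425,350)),cv2.resize(b,(350,350))]);cv2.imwrite('pics/v2.png',v[:,:,::-1])
st=sensors.get_state();print(st['position'],st['contact_force'])
```

```text
[ 0.56187665 -0.25200171  0.24514737] [-0.29806231 -3.34929306  3.50022314]
```

View pics/v2.png

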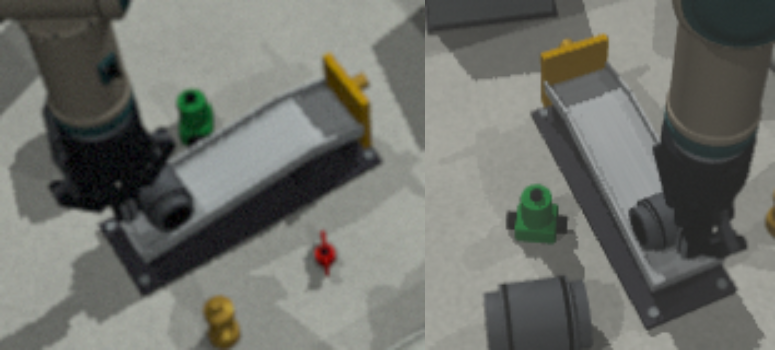

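The valve is moving ahead of the closed tips at left-panel (170,203). The upward force on the tool shows friction at mid-height contact, so I'll back off slightly, lower the tips about 7 mm, and keep pushing.

Request:
jog_arm(
  plan=[
    {"dx":0,"dy":4,"dz":0,"ax":0,"ay":0,"az":0,"grip":1},
    {"dx":0,"dy":2,"dz":4,"ax":0,"ay":0,"az":0,"grip":1},
    {"dx":0,"dy":0,"dz":3,"ax":0,"ay":0,"az":0,"grip":1},
    {"dx":0,"dy":-3,"dz":-0.4,"ax":0,"ay":0,"az":0,"grip":1},
    {"dx":0,"dy":-3,"dz":-0.4,"ax":0,"ay":0,"az":0,"grip":1},
    {"dx":0,"dy":-4,"dz":-0.5,"ax":0,"ay":0,"az":0,"grip":1},
    {"dx":0,"dy":-4,"dz":-0.5,"ax":0,"ay":0,"az":0,"grip":1},
    {"dx":0,"dy":-4,"dz":-0.5,"ax":0,"ay":0,"az":0,"grip":1},
    {"dx":0,"dy":-4,"dz":-0.5,"ax":0,"ay":0,"az":0,"grip":1},
    {"dx":0,"dy":-4,"dz":-0.5,"ax":0,"ay":0,"az":0,"grip":1},
    {"dx":0,"dy":-4,"dz":-0.5,"ax":0,"ay":0,"az":0,"grip":1},
  ],
)

```text
clock: 4.55
position: [0.5613, -0.2273, 0.2409]
ee_rot: [0.0, 1.0, 0.0, 0.0]
contact_force: [-0.6, 0.7, 0.4]
width: -0.0
gripper_force: 0.3
```

Forces are now near zero. Continuing.

Request:
jog_arm(
  plan=[
    {"dx":0,"dy":-4,"dz":-0.5,"ax":0,"ay":0,"az":0,"grip":1},
    {"dx":0,"dy":-4,"dz":-0.5,"ax":0,"ay":0,"az":0,"grip":1},
    {"dx":0,"dy":-4,"dz":-0.5,"ax":0,"ay":0,"az":0,"grip":1},
    {"dx":0,"dy":-4,"dz":-0.5,"ax":0,"ay":0,"az":0,"grip":1},
    {"dx":0,"dy":-4,"dz":-0.5,"ax":0,"ay":0,"az":0,"grip":1},
    {"dx":0,"dy":-4,"dz":-0.5,"ax":0,"ay":0,"az":0,"grip":1},
    {"dx":0,"dy":-4,"dz":-0.5,"ax":0,"ay":0,"az":0,"grip":1},
    {"dx":0,"dy":-4,"dz":-0.5,"ax":0,"ay":0,"az":0,"grip":1},
    {"dx":0,"dy":-4,"dz":-0.5,"ax":0,"ay":0,"az":0,"grip":1},
    {"dx":0,"dy":-4,"dz":-0.5,"ax":0,"ay":0,"az":0,"grip":1},
    {"dx":0,"dy":-4,"dz":-0.5,"ax":0,"ay":0,"az":0,"grip":1},
    {"dx":0,"dy":-4,"dz":-0.5,"ax":0,"ay":0,"az":0,"grip":1},
    {"dx":0,"dy":-4,"dz":-0.5,"ax":0,"ay":0,"az":0,"grip":1},
    {"dx":0,"dy":-4,"dz":-0.5,"ax":0,"ay":0,"az":0,"grip":1},
    {"dx":0,"dy":-4,"dz":-0.5,"ax":0,"ay":0,"az":0,"grip":1},
    {"dx":0,"dy":-4,"dz":-0.5,"ax":0,"ay":0,"az":0,"grip":1},
    {"dx":0,"dy":-4,"dz":-0.5,"ax":0,"ay":0,"az":0,"grip":1},
    {"dx":0,"dy":-4,"dz":-0.5,"ax":0,"ay":0,"az":0,"grip":1},
  ],
)

```text
clock: 6.05
position: [0.5613, -0.1555, 0.2497]
ee_rot: [0.0, 1.0, -0.0, 0.0]
contact_force: [-0.6, -0.7, 0.1]
width: 0.0001
gripper_force: 0.3
```

Run:
```python
from h import *
a=grab('scene','s3')['image'][190:330,110:280];b=grab('side','t3')['image'][210:370,215:375]
v=np.hstack([cv2.resize(a,(425,350)),cv2.resize(b,(350,350))]);cv2.imwrite('pics/v3.png',v[:,:,::-1])
st=sensors.get_state();print(st['position'],st['contact_force'])
```

```text
[ 0.5611908  -0.15510256  0.24968973] [ 0.1390875  -0.42843209  0.46158426]
```

View pics/v3.png

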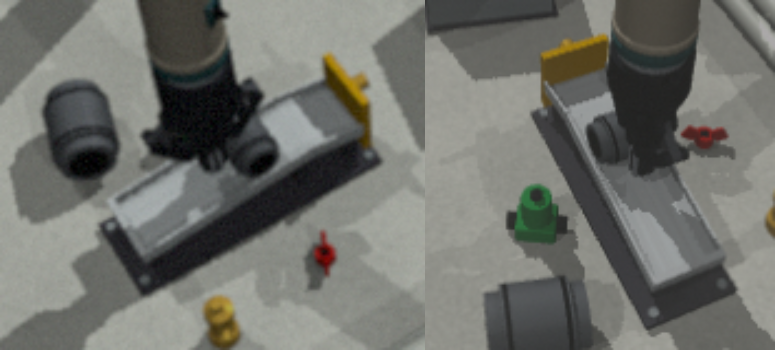

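The valve sits squarely ahead of the tips at left-panel (255,152), about 55 mm short of the crest. I'll slow down near the crest.

Request:
jog_arm(
  plan=[
    {"dx":0,"dy":-4,"dz":-0.5,"ax":0,"ay":0,"az":0,"grip":1},
    {"dx":0,"dy":-4,"dz":-0.5,"ax":0,"ay":0,"az":0,"grip":1},
    {"dx":0,"dy":-4,"dz":-0.5,"ax":0,"ay":0,"az":0,"grip":1},
    {"dx":0,"dy":-4,"dz":-0.5,"ax":0,"ay":0,"az":0,"grip":1},
    {"dx":0,"dy":-4,"dz":-0.5,"ax":0,"ay":0,"az":0,"grip":1},
    {"dx":0,"dy":-4,"dz":-0.5,"ax":0,"ay":0,"az":0,"grip":1},
    {"dx":0,"dy":-4,"dz":-0.5,"ax":0,"ay":0,"az":0,"grip":1},
    {"dx":0,"dy":-4,"dz":-0.5,"ax":0,"ay":0,"az":0,"grip":1},
    {"dx":0,"dy":-4,"dz":-0.5,"ax":0,"ay":0,"az":0,"grip":1},
    {"dx":0,"dy":-4,"dz":-0.5,"ax":0,"ay":0,"az":0,"grip":1},
    {"dx":0,"dy":-3,"dz":-0.4,"ax":0,"ay":0,"az":0,"grip":1},
    {"dx":0,"dy":-2,"dz":-0.2,"ax":0,"ay":0,"az":0,"grip":1},
    {"dx":0,"dy":-2,"dz":-0.2,"ax":0,"ay":0,"az":0,"grip":1},
    {"dx":0,"dy":-2,"dz":-0.2,"ax":0,"ay":0,"az":0,"grip":1},
    {"dx":0,"dy":-2,"dz":-0.2,"ax":0,"ay":0,"az":0,"grip":1},
    {"dx":0,"dy":-2,"dz":-0.2,"ax":0,"ay":0,"az":0,"grip":1},
    {"dx":0,"dy":-2,"dz":-0.2,"ax":0,"ay":0,"az":0,"grip":1},
    {"dx":0,"dy":-2,"dz":0,"ax":0,"ay":0,"az":0,"grip":1},
    {"dx":0,"dy":0,"dz":0,"ax":0,"ay":0,"az":0,"grip":1},
  ],
)

```text
clock: 7.73
position: [0.5612, -0.0984, 0.2562]
ee_rot: [-0.0, 1.0, -0.0, -0.0]
contact_force: [-0.7, -0.4, 0.0]
width: 0.0001
gripper_force: 0.0
```

Run:
```python
from h import *
a=grab('scene','s4')['image'][190:330,110:280];b=grab('side','t4')['image'][210:370,215:375]
v=np.hstack([cv2.resize(a,(425,350)),cv2.resize(b,(350,350))]);cv2.imwrite('pics/v4.png',v[:,:,::-1])
st=sensors.get_state();print(st['position'],st['contact_force'])
```

```text
[ 0.5612567  -0.09872614  0.25622345] [ 0.06747506  0.56510661 -0.38199738]
```

View pics/v4.png

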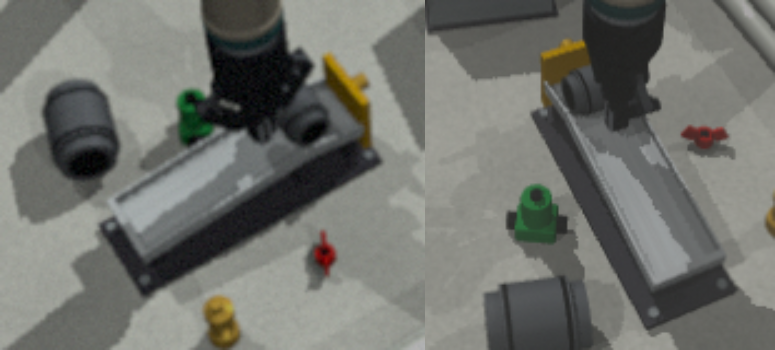

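Run:
```python
from h import *
s=load('scene0');t=load('side0')
for y,z in((-.07,.0935),(-.062,.0946),(-.05,.0925),(-.027,.0888)): print(y,(proj(s,(.56,y,z))-[110,190])*2.5,(proj(t,(.56,y,z))-[215,210])*2.1875+[425,0])
```

```text
-0.07 [282.93273951 115.13172616] [603.21213778  97.71478124]
-0.062 [289.60814254 110.95503795] [600.04251157  91.72644376]
-0.05 [299.85344832 106.86048493] [595.23914252  85.22030376]
-0.027 [319.24881443  98.91530706] [586.30124422  72.89986035]
```

The valve is at left-panel (308,121), around the crest and not yet at the stop. I'll nudge on slowly.

Request:
jog_arm(
  plan=[
    {"dx":0,"dy":-2,"dz":0,"ax":0,"ay":0,"az":0,"grip":1},
    {"dx":0,"dy":-2,"dz":0,"ax":0,"ay":0,"az":0,"grip":1},
    {"dx":0,"dy":-2,"dz":0,"ax":0,"ay":0,"az":0,"grip":1},
    {"dx":0,"dy":-2,"dz":0,"ax":0,"ay":0,"az":0,"grip":1},
    {"dx":0,"dy":-2,"dz":0,"ax":0,"ay":0,"az":0,"grip":1},
    {"dx":0,"dy":0,"dz":0,"ax":0,"ay":0,"az":0,"grip":1},
    {"dx":0,"dy":0,"dz":0,"ax":0,"ay":0,"az":0,"grip":1},
    {"dx":0,"dy":0,"dz":0,"ax":0,"ay":0,"az":0,"grip":1},
    {"dx":0,"dy":0,"dz":0,"ax":0,"ay":0,"az":0,"grip":1},
  ],
)

```text
clock: 8.58
position: [0.5613, -0.089, 0.2563]
ee_rot: [0.0, 1.0, -0.0, 0.0]
contact_force: [-0.1, 0.3, 1.3]
width: -0.0
gripper_force: 0.0
```

Run:
```python
from h import *
a=grab('scene','s5')['image'][190:330,110:280];b=grab('side','t5')['image'][210:370,215:375]
v=np.hstack([cv2.resize(a,(425,350)),cv2.resize(b,(350,350))]);cv2.imwrite('pics/v5.png',v[:,:,::-1])
st=sensors.get_state();print(st['position'],st['contact_force'])
```

```text
[ 0.56134089 -0.08899143  0.25632013] [0.04416047 0.42304164 0.35777867]
```

View pics/v5.png

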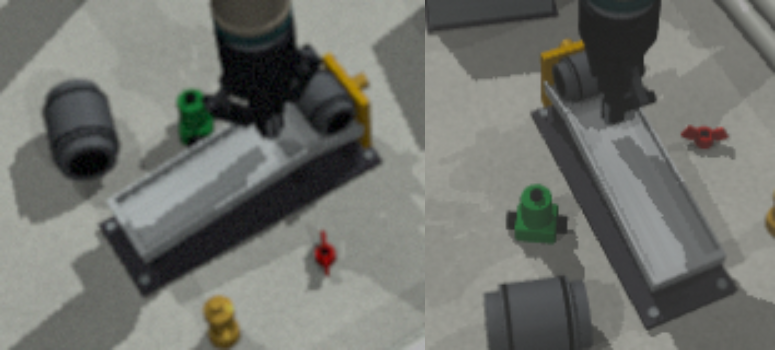

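The valve has tipped over and rests against the yellow stop (left-panel (330,100)), clear of the tips. Now back off, rise, and go over the button.

Request:
jog_arm(
  plan=[
    {"dx":0,"dy":6,"dz":-4,"ax":0,"ay":0,"az":0,"grip":1},
    {"dx":0,"dy":6,"dz":-20,"ax":0,"ay":0,"az":0,"grip":1},
    {"dx":0,"dy":0,"dz":-35,"ax":0,"ay":0,"az":0,"grip":1},
    {"dx":0,"dy":0,"dz":-35,"ax":0,"ay":0,"az":0,"grip":1},
    {"dx":0,"dy":0,"dz":-26,"ax":0,"ay":0,"az":0,"grip":1},
    {"dx":-3,"dy":-38,"dz":0,"ax":0,"ay":0,"az":0,"grip":1},
    {"dx":-3,"dy":-38,"dz":0,"ax":0,"ay":0,"az":0,"grip":1},
    {"dx":-3,"dy":-38,"dz":0,"ax":0,"ay":0,"az":0,"grip":1},
    {"dx":-3,"dy":-38,"dz":0,"ax":0,"ay":0,"az":0,"grip":1},
    {"dx":-3,"dy":-38,"dz":0,"ax":0,"ay":0,"az":0,"grip":1},
    {"dx":-3,"dy":-38,"dz":0,"ax":0,"ay":0,"az":0,"grip":1},
    {"dx":-3,"dy":-38,"dz":0,"ax":0,"ay":0,"az":0,"grip":1},
    {"dx":-3,"dy":-38,"dz":0,"ax":0,"ay":0,"az":0,"grip":1},
    {"dx":-2,"dy":-38,"dz":0,"ax":0,"ay":0,"az":0,"grip":1},
    {"dx":0,"dy":0,"dz":0,"ax":0,"ay":0,"az":0,"grip":1},
    {"dx":0,"dy":0,"dz":0,"ax":0,"ay":0,"az":0,"grip":1},
    {"dx":0,"dy":0,"dz":0,"ax":0,"ay":0,"az":0,"grip":1},
  ],
)

```text
clock: 10.1
position: [0.5354, 0.2407, 0.3763]
ee_rot: [0.001, 1.0, 0.0, 0.0]
contact_force: [0.2, -0.4, -0.0]
width: -0.0001
gripper_force: 0.0
```

Run:
```python
from h import *
a=grab('scene','s6')['image'][120:280,190:390];w=grab('wrist','w6')
b=w['image'];h=cv2.cvtColor(b,cv2.COLOR_RGB2HSV)
m=cv2.inRange(h,(50,120,50),(85,255,255))
for c in cv2.findContours(m,0,1)[0]:
    if cv2.contourArea(c)>60:
        (u,v),r=cv2.minEnclosingCircle(c);print(u,v,r,[onz(w,u,v,z) for z in(.112,.116,.12)])
v=np.hstack([cv2.resize(a,(375,300)),cv2.resize(b,(400,300))]);cv2.imwrite('pics/v6.png',v[:,:,::-1])
st=sensors.get_state();print(st['position'],st['contact_force'])
```

```text
280.3694152832031 213.5923614501953 25.110370635986328 [array([0.53439579, 0.24232648, 0.112     ]), array([0.5355327 , 0.24229258, 0.116     ]), array([0.53666961, 0.24225867, 0.12      ])]
[0.53561908 0.23977731 0.37632133] [-0.59450628  0.78504091 -0.54511439]
```

View pics/v6.png

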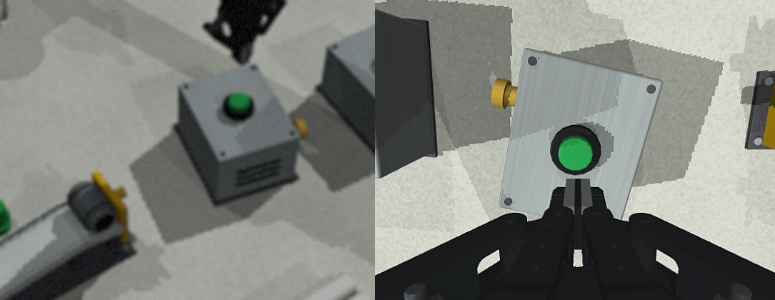

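The valve still rests at the stop (left panel (95,208)), and the green button lies under the tips (wrist view (280,214)) at about (0.5355, 0.2425). Descending.

Request:
jog_arm(
  plan=[
    {"dx":0,"dy":-2.5,"dz":25,"ax":0,"ay":0,"az":0,"grip":1},
    {"dx":0,"dy":0,"dz":25,"ax":0,"ay":0,"az":0,"grip":1},
    {"dx":0,"dy":0,"dz":15,"ax":0,"ay":0,"az":0,"grip":1},
    {"dx":0,"dy":0,"dz":8,"ax":0,"ay":0,"az":0,"grip":1},
    {"dx":0,"dy":0,"dz":3,"ax":0,"ay":0,"az":0,"grip":1},
    {"dx":0,"dy":0,"dz":2,"ax":0,"ay":0,"az":0,"grip":1},
    {"dx":0,"dy":0,"dz":2,"ax":0,"ay":0,"az":0,"grip":1},
    {"dx":0,"dy":0,"dz":2,"ax":0,"ay":0,"az":0,"grip":1},
    {"dx":0,"dy":0,"dz":2,"ax":0,"ay":0,"az":0,"grip":1},
    {"dx":0,"dy":0,"dz":0,"ax":0,"ay":0,"az":0,"grip":1},
  ],
)

```text
clock: 11.03
position: [0.5359, 0.2435, 0.2931]
ee_rot: [-0.0, 1.0, 0.0, 0.001]
contact_force: [0.8, -1.1, 2.8]
width: 0.0002
gripper_force: 1.3
```

Request:
jog_arm(
  plan=[
    {"dx":0,"dy":0,"dz":1,"ax":0,"ay":0,"az":0,"grip":1},
    {"dx":0,"dy":0,"dz":1,"ax":0,"ay":0,"az":0,"grip":1},
    {"dx":0,"dy":0,"dz":0,"ax":0,"ay":0,"az":0,"grip":1},
  ],
)

```text
clock: 11.28
position: [0.5359, 0.2436, 0.2909]
ee_rot: [0.0, 1.0, 0.0, 0.001]
contact_force: [1.3, -1.3, 3.7]
width: 0.0
gripper_force: 2.0
```

Request:
jog_arm(
  plan=[
    {"dx":0,"dy":0,"dz":1,"ax":0,"ay":0,"az":0,"grip":1},
    {"dx":0,"dy":0,"dz":1,"ax":0,"ay":0,"az":0,"grip":1},
    {"dx":0,"dy":0,"dz":0,"ax":0,"ay":0,"az":0,"grip":1},
  ],
)

```text
clock: 11.53
position: [0.5359, 0.2436, 0.2894]
ee_rot: [-0.0, 1.0, -0.0, 0.001]
contact_force: [1.0, -1.9, 7.4]
width: 0.0001
gripper_force: 4.1
```

Request:
jog_arm(
  plan=[
    {"dx":0,"dy":0,"dz":1,"ax":0,"ay":0,"az":0,"grip":1},
    {"dx":0,"dy":0,"dz":0,"ax":0,"ay":0,"az":0,"grip":1},
    {"dx":0,"dy":0,"dz":0,"ax":0,"ay":0,"az":0,"grip":1},
  ],
)

```text
clock: 11.78
position: [0.5358, 0.2436, 0.2893]
ee_rot: [-0.0, 1.0, 0.0, 0.001]
contact_force: [0.3, -3.3, 12.3]
width: -0.0002
gripper_force: 6.4
```

The button has bottomed: the force rose to 12 N with no further travel. Lifting clear.

Request:
jog_arm(
  plan=[
    {"dx":0,"dy":0,"dz":-4,"ax":0,"ay":0,"az":0,"grip":1},
    {"dx":0,"dy":0,"dz":-10,"ax":0,"ay":0,"az":0,"grip":1},
    {"dx":0,"dy":0,"dz":-30,"ax":0,"ay":0,"az":0,"grip":1},
    {"dx":0,"dy":0,"dz":-30,"ax":0,"ay":0,"az":0,"grip":1},
    {"dx":0,"dy":0,"dz":-20,"ax":0,"ay":0,"az":0,"grip":1},
    {"dx":0,"dy":0,"dz":0,"ax":0,"ay":0,"az":0,"grip":1},
    {"dx":0,"dy":0,"dz":0,"ax":0,"ay":0,"az":0,"grip":1},
    {"dx":0,"dy":0,"dz":0,"ax":0,"ay":0,"az":0,"grip":1},
  ],
)

```text
clock: 12.45
position: [0.5345, 0.2436, 0.3799]
ee_rot: [0.0, 1.0, -0.0, -0.002]
contact_force: [-0.1, -0.4, 0.2]
width: 0.0001
gripper_force: 0.0
```

Run:
```python
from h import *
a=grab('scene','s7')['image'].astype(int);b=load('s6')['image'].astype(int)
print('valve region diff',abs(a-b)[205:260,205:260].mean(), 'button', abs(a-b)[160:190,300:335].mean())
o=load('scene0')['image'].astype(int)
for n,(u,v) in dict(sol=(187,236),brass=(199,318),nut=(239,291)).items(): print(n,abs(a-o)[v-12:v+12,u-10:u+10].mean())
print(sensors.get_state()['contact_force'])
```

```text
valve region diff 2.715922865013774 button 2.747936507936508
sol 4.993055555555555
brass 8.54861111111111
nut 9.0375
[-0.47984911  0.04924145  0.40780095]
```

Nothing has changed around the valve or button beyond noise, and the images showed the other parts staying put, so I'm handing in.

```bash
python3 -c "
from rig import manip
print(manip.sign_off())"
```

```text
the job is handed in; nothing more can be done
None
```

The valve rests against the yellow stop, the button was pressed all the way down and released, the arm is clear, and the job is handed in at about 12.5 s; the hand-in returned no verdict.

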